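# Secure the interlock, open the filter housing and present the amber filter at the iris

## Robot

A 7-joint arm with a two-finger parallel gripper is mounted at the origin on a cart in front of the work surface, level with it; the furniture and walls round the work are solid. World frame = base frame: x ahead of the robot, y to its left, z up, the work surface at z = 0. Lengths are in m, angles in rad, forces in N, time in s.
With the tool pointing down it reaches from about 0.425 to 0.925 m from the base axis. Payload 6.8 kg.
Tool frame: the origin (TCP) lies on the centre line of the jaws, within the pads' length; the fingertips stand 25 mm ahead of it and the grasp point (between the pads) lies 6 mm ahead of it; z points along the fingers, y is the line along which they close (so a half turn about z gives the same grasp; the last joint's range is limited). The gripper opens to 85 mm and grips with 20 to 120 N. Pads are 22 mm wide; open, the fingers measure 114 mm over their backs; the gripper's body (76 mm by 85 mm) begins 54 mm behind the grasp point. The pads swing forward as they close: fully open they stand 13 mm farther back than shut.
Start: joints at [-1.426, 0.477, 0.022, 1.555, -0.011, 1.109, -0.083], TCP at [0.169, 0.654, 0.256] pointing down, gripper open.
Joint ranges: [-2.96, 2.96], [-0.34, 2.1], [-1.41, 1.46], [0.24, 2.44], [-1.37, 4.51], [0.17, 1.92], [-2.96, 2.96]. Speed limits (rad/s): [2.39, 2.39, 3.14, 3.14, 3.14, 3.14, 3.14].

## Interface

Orientations are given as a rotation vector (axis times angle).
In Python, from bench import status, imaging, workorder gives the robot as it stands.
- The arm moves only by the tool send_rows, never from a script. Its argument "steps" is a list of rows, each an object of numbers: "dx", "dy", "dz": the shift along the tool's x, y, z in cm; "yaw": the turn about the tool's z in degrees; "gripper": the opening, from 0 (shut) to 1 (fully open). A call has 1 to 5 rows; each row is the pose to reach, as a shift and turn from the pose commanded when the call began, along the tool's axes at that moment; what a row does not reach only later rows make up. A row lasts 1/8 s, in which the tool goes at most 62.5 mm and 10.7 degrees, less where a joint would pass 70% of its speed; a pose out of reach is approached as far as the arm can. A call with a gripper value outside its range is refused whole. The fingers move at their own pace and stop on an object; "force" is the grip in N (left out, the last holds). Time passes only in rows, so rows that repeat a pose let the fingers close. It gives the time, the measured TCP pose, the force, the opening and the grip force at its end, in the units of the state.
- status.get_obs(): the state, without advancing time (a new reading comes with each control period).
- imaging.grab_frame(name): name is "scene" or "top" or "wrist"; returns a dict with "color" (400x640x3 uint8, red, green, blue), "depth" (400x640 float32, m along the optical axis (not along the pixel's ray), 0 where there is no reading), "K" (3x3 intrinsics, pixels), "R" (3x3) and "t" (3): a world point X has camera coordinates R X + t. Camera axes: x right, y down, z forward; pixel columns grow to the right and rows downward; lengths in m; the calibration is good to about 2 mm. A picture is of the moment at which its call begins.
- workorder.hand_in(): hands the job in; it is judged then, once.
The state is a dict: "clock": time; "joints": joint angles; "qvel": joint speeds; "tau": joint torques, N m; "tcp_pos": TCP position; "orientation": TCP orientation; "contact_force": force on the tool from outside, world axes, zero at the start; "moment": the same for the moment, N m; "grip_width": finger opening in m; "gripper_force": force on a finger pad.
Only numpy, scipy, OpenCV 4.12 (cv2) and the standard library are available. Lean on these libraries where they do the work, as an engineer would, in place of code of your own. Each camera call takes 0.05 s, during which the arm holds its last target. There are 200 camera calls.

## Task

Press the red interlock plug fully home, then lift the yellow-handled cover flap of the filter housing until it stands upright or farther, and draw out the amber filter (orange tab) hidden underneath. Carry it to the black iris that stands on a round pedestal on the bench, to the right of the housing, and finish while still holding it there in the gripper: upright, tab up, its window square to the iris, centred on the iris opening and about 60 mm in front of it on the robot's side. Leave the flap open, the blue filter in its slot, and the bystanders where they are.

Things in the scene. Friction and masses are not known exactly. Their poses are not given: they have to be found in the camera images.
- filter_housing: dark block fixed to the bench, 100 (x) x 136 (y) x 60 mm; feet widen it to 166 mm in y. Origin: centre of underside; x points from the handle side (robot's side) to the hinge side. In its flat top (deck), under the flap, two slots at x = -18, y = +31 and -31 mm, 10 x 48 mm, 50 mm deep, each holding one filter; which is where varies.
- cover_flap (a joint): opening angle of the grey cover flap, a hood 100 x 132 x 34 mm over the whole deck: 0 shut, 1.57 upright, stop at 2.0. Starts between 0 and 0.08. Stays where it is left (friction about 0.11 N m, weighs 120 g).
- flap_hinge (a point): middle of the flap's hinge line, at (46, 0, 62) mm in the housing's frame; the line runs along the housing's y. The point stays put as the flap turns.
- flap_handle (a point): centre of the yellow round bar on the front edge of the flap: 12 mm thick, 26 mm long along the housing's y, standing 27 mm clear in front of the hood on a 26 mm wide tongue; pinch it on its two ends from above, it can turn between the fingers. 125 mm from the hinge line; shut, it is 78 mm up and 124 mm in front of the hinge.
- amber_filter: loose, 40 to 85 g: aluminium plate 8 (x) x 46 (y) x 50 mm (z), round amber window 32 mm across in both faces, orange pull tab on top, 10 (x) x 20 (y) x 24 mm (z); 74 mm high in all. Origin: centre of the bottom edge; x is the window's normal, z points to the tab. Stands in a slot, x along the housing's x, 1 mm play each side, only the tab above the deck.
- amber_window (a point): centre of the amber window, 25 mm above the plate's bottom edge, in mid thickness
- amber_tab (a point): centre of the orange tab, 62 mm above the plate's bottom edge; 12 mm above the deck while in the slot
- blue_filter: loose plate of the same shape with a blue window and a blue tab, in the other slot; stays there. Origin: centre of the bottom edge
- plug (a joint): how far the red interlock plug is pushed in, m: 0 standing proud, 0.010 fully home on a hard stop. Starts between 0 and 0.005. Slides down against 5 N of friction and stays where it is left.
- plug_top (a point): centre of the top face of the plug, a red round cap 26 mm across on a brass stem; 62.5 mm above the bench at joint value 0, 52.5 mm when home. Push straight down.
- interlock_box: grey box fixed to the bench, 56 x 56 x 34 mm, with a steel collar 4 mm high on top into which the plug goes. Origin: centre of the underside
- iris: black ring-shaped iris on a pedestal, fixed to the bench, 50 x 57 x 116 mm. Origin: centre of the underside; the beam passes along its x axis, and -x is the robot's side. The ring is 8 mm thick and 38 mm across. Not to be confused with the ring on the flat black linear stage nearer the robot
- iris_opening (a point): centre of the iris opening, 91 mm above the bench; axes as the iris: x along the beam (away from the robot), y sideways, z up
- optic_box: bystander: small white and grey box 43 x 43 x 26 mm, loose. Origin: centre of the underside. (Left of it, an open optics case from y = 0.07 on, and from y = 0.2 on a tall black enclosure, both fixed: swing over them with the fingertips above 0.4 m, or keep clear.)
- post_holder: bystander: black upright post holder 28 x 38 x 55 mm with a side screw, loose. Origin: centre of the underside
- drop_bottle: bystander: small brown bottle with black cap, 33 x 36 x 75 mm, loose. Origin: centre of the underside

How it is judged:
On the way, in this order (a step that is already met when the one before it is completed fails the run):
1. the plug is pressed fully home while the flap is still down (value of joint plug above 0.0085 m and value of joint cover_flap below 0.25 rad), for 0.2 s.
2. the cover flap stands upright or farther, both filters still in their slots (value of joint cover_flap above 1.45 rad and z of amber_filter in the frame of filter_housing below 0.03 m), for 0.2 s.
3. the amber filter is drawn clear of its slot, held by the fingers (z of amber_filter in the frame of filter_housing above 0.065 m and contact force between the fingers and amber_filter above 1 N), for 0.2 s.
At the end, for the whole second after the job is handed in: Amber filter held still by the fingers alone, tab up within 0.2 rad, square to the iris within 0.2 rad, window within 15 mm sideways and in height of the opening and 35 to 90 mm in front; flap at 1.4 rad or more, plug within 1.5 mm of home, blue filter in its slot (x of amber_window in the frame of iris_opening between -0.09 and -0.035 m and y of amber_window in the frame of iris_opening between -0.015 and 0.015 m and z of amber_window in the frame of iris_opening between -0.015 and 0.015 m and angle between the x axis of amber_filter and the x axis of iris_opening, either way round below 0.2 rad and angle between amber_filter's own z axis and vertical below 0.2 rad and contact force between the fingers and amber_filter above 1 N and contact force between amber_filter and filter_housing below 0.05 N and contact force between amber_filter and iris below 0.05 N and contact force between amber_filter and interlock_box below 0.05 N and linear speed of amber_filter below 0.03 m/s and value of joint cover_flap above 1.4 rad and value of joint plug above 0.0085 m and z of blue_filter in the frame of filter_housing below 0.02 m and angle between blue_filter's own z axis and vertical below 0.15 rad); the arm keeps its last pose, push and grip.
It fails at once if the flap is lifted before the plug is home (value of joint cover_flap above 0.4 rad and value of joint plug below 0.0085 m).
It fails at once if the blue filter is drawn from its slot (z of blue_filter in the frame of filter_housing above 0.03 m).
It fails at once if a bystander is disturbed (moved more than 30 mm) (distance of any of optic_box, post_holder, drop_bottle from where it was at the start of the episode above 0.03 m).
It also fails if it takes over 69 s, if anything falls off the work surface, if the arm or the gripper's body presses on something with over 40 N, if the wrist force passes 120 N, or if a joint passes its speed limit or range.

## Working session

There is one attempt and no reset: what is moved stays moved. The work goes in short steps, Python scripts to look and compute and a tool call to move; the robot and the scene stay as the last step left them, time stands still between calls to the robot, and variables do not carry over. Pictures are saved under pics/ and viewed, at most 10 in all, crops included, and the job is handed in when it is done.

Besides the shell and the picture viewer there is one more tool, called after "Request:" as a command line: name --argument value ..., lists and objects as JSON in quotes. send_rows: Moves the arm, as the interface text tells. Its arguments: {"type":"object","properties":{"steps":{"type":"array"},"force":{"type":"number"}},"required":["steps"]}

```bash
ls; mkdir -p pics
python3 - <<'E'
from bench import status, imaging
import cv2, numpy as np
o=status.get_obs(); print({k:np.round(v,4).tolist() for k,v in o.items()})
for n in ("scene","top"):
    f=imaging.grab_frame(n); cv2.imwrite(f"pics/{n}0.png",f["color"][:,:,::-1]); np.savez(f"{n}0.npz",**f)
    print(n,f["K"].round(1).tolist(),f["R"].round(3).tolist(),f["t"].round(3).tolist(),(-f["R"].T@f["t"]).round(3))
E
```

```text
pics
{'clock': 0.0, 'joints': [-1.4261, 0.4778, 0.0223, 1.5565, -0.0115, 1.1093, -0.0831], 'qvel': [-0.0006, 0.0007, 0.0007, 0.0, -0.0006, -0.0006, 0.0007], 'tau': [-0.0007, -59.6446, 1.6078, -28.1193, 0.0125, 0.0094, 0.0], 'tcp_pos': [0.1687, 0.653, 0.2553], 'orientation': [-0.3959, -3.1164, 0.0029], 'contact_force': [0.232, -0.6562, 0.2531], 'moment': [0.0435, -0.003, -0.0089], 'gripper_force': 0.0, 'grip_width': 0.0854}
scene [[401.4, 0.0, 324.7], [0.0, 401.4, 198.1], [0.0, 0.0, 1.0]] [[-0.759, -0.651, -0.003], [-0.408, 0.478, -0.778], [0.508, -0.589, -0.629]] [0.329, 0.373, 0.499] [0.148 0.33  0.605]
top [[411.5, 0.0, 319.4], [0.0, 411.5, 198.5], [0.0, 0.0, 1.0]] [[0.02, -1.0, 0.013], [-0.99, -0.021, -0.141], [0.141, -0.01, -0.99]] [-0.179, 0.589, 0.959] [ 0.451 -0.157  1.035]
```

View pics/scene0.png

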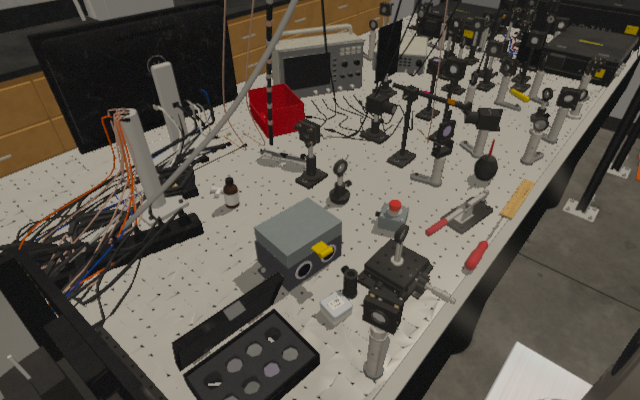

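View pics/top0.png

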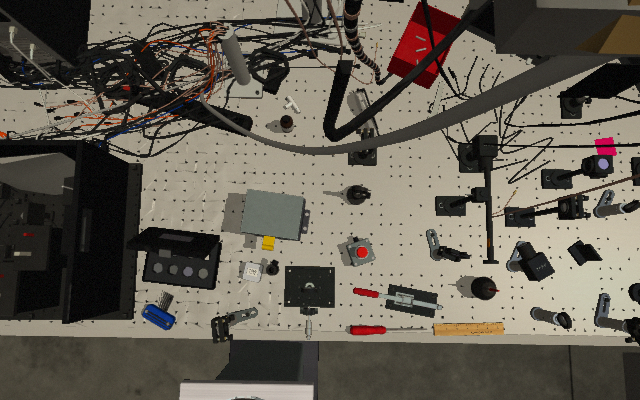

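The scene view shows the hood at (300,235) with its yellow handle at (322,249), the plug at (395,206) and the iris on its pedestal at (340,180). In the top view the hood is at (272,215), handle (268,243), plug (361,253), iris (357,194), optic box (252,270), post holder (272,268) and bottle (287,123).

```bash
cat > h.py <<'E'
import numpy as np, cv2
from bench import status, imaging
def grab(n,save=None):
    f=imaging.grab_frame(n)
    if save: cv2.imwrite(f"pics/{save}.png",f["color"][:,:,::-1]); np.savez(f"{save}.npz",**f)
    return f
def load(p): return dict(np.load(p))
def cloud(f):
    d=f["depth"]; v,u=np.mgrid[0:400,0:640]
    c=np.stack([u,v,np.ones_like(u)],-1)@np.linalg.inv(f["K"]).T*d[...,None]
    return (c-f["t"])@f["R"]
def ray(f,u,v):
    r=f["R"].T@np.linalg.inv(f["K"])@[u,v,1.]; return -f["R"].T@f["t"], r/np.linalg.norm(r)
def plane(f,u,v,z):
    c,r=ray(f,u,v); return c+r*(z-c[2])/r[2]
def tri(fs,ps):
    A=0;b=0
    for f,p in zip(fs,ps):
        c,r=ray(f,*p); M=np.eye(3)-np.outer(r,r); A=A+M;b=b+M@c
    X=np.linalg.solve(A,b)
    return X,[np.linalg.norm(np.cross(X-ray(f,*p)[0],ray(f,*p)[1])) for f,p in zip(fs,ps)]
def hue(f,lo,hi,s=120,v=60,roi=None):
    h=cv2.cvtColor(f["color"],cv2.COLOR_RGB2HSV).astype(int)
    m=(((h[...,0]-lo)%180)<=(hi-lo)%180)&(h[...,1]>s)&(h[...,2]>v)
    if roi is not None:
        q=np.zeros_like(m);u0,v0,u1,v1=roi;q[v0:v1,u0:u1]=1;m&=q
    return m
def cen(m):
    n,l,st,c=cv2.connectedComponentsWithStats(m.astype(np.uint8))
    i=1+st[1:,4].argmax(); return c[i],st[i],l==i
E
python3 - <<'E'
from h import *
S=load("scene0.npz");T=load("top0.npz")
for nm,lo,hi,rs,rt in (("plug",172,8,(370,190,420,225),(340,235,380,270)),("handle",20,35,(305,235,345,270),(255,230,285,255))):
    P=[]
    for f,r in((S,rs),(T,rt)):
        c,st,m=cen(hue(f,lo,hi,roi=r)); P.append(c); X=cloud(f)[m]; X=X[X[:,2]>-.1]
        print(nm,c,st,np.percentile(X,[2,50,98],axis=0).round(4).tolist())
        z=np.percentile(X[:,2],90);print("  toppts",X[abs(X[:,2]-z)<.004].mean(0).round(4))
    print("tri",tri((S,T),P))
for n,f in(("S",S),("T",T)):
    X=cloud(f)
    # hood top
    m=(X[...,2]>.085)&(X[...,2]<.11)&(X[...,0]>.4)&(X[...,0]<.65)&(abs(X[...,1]-0)<.2)&(f["depth"]>0)
    c,st,mm=cen(m);p=X[mm][:,:2].astype(np.float32);print(n,"hood",st,X[mm][:,2].mean(),np.percentile(X[mm][:,2],[5,95]))
    print(cv2.minAreaRect(p))
    for nm,(u,v,r) in {"iris":((340,180,22) if n=="S" else (357,194,18)),"bottle":((231,192,20) if n=="S" else (287,123,14)),"post":((350,282,18) if n=="S" else (273,268,9)),"box":((336,306,20) if n=="S" else (252,270,12))}.items():
        q=X[v-r:v+r,u-r:u+r].reshape(-1,3);q=q[(q[:,2]>.015)&(q[:,2]<.2)]
        print(n,nm,len(q),np.percentile(q,[3,50,97],axis=0).round(3).tolist())
E
```

```text
plug [394.74774775 204.98198198] [389 200  12  11 111] [[0.4524, -0.2769, 0.048], [0.462, -0.2625, 0.0575], [0.476, -0.2545, 0.0598]]
  toppts [ 0.4638 -0.2655  0.058 ]
plug [361.72 251.88] [357 247  11  11 100] [[0.4533, -0.282, 0.0394], [0.465, -0.2697, 0.0571], [0.4767, -0.2582, 0.0609]]
  toppts [ 0.4655 -0.2694  0.0577]
tri (array([ 0.46567573, -0.26986522,  0.05010188]), [np.float64(0.00042283460764935555), np.float64(0.00042283460764938884)])
handle [321.97119342 249.20987654] [311 241  23  18 243] [[0.4649, -0.0875, 0.0418], [0.4812, -0.0468, 0.0811], [0.4978, -0.0326, 0.0856]]
  toppts [ 0.479  -0.0464  0.0826]
handle [267.98170732 242.58536585] [262 235  13  16 164] [[0.4655, -0.0634, 0.0761], [0.481, -0.0504, 0.081], [0.497, -0.0372, 0.0871]]
  toppts [ 0.4783 -0.0505  0.0828]
tri (array([ 0.48204987, -0.0497383 ,  0.07729664]), [np.float64(0.00020478229275835085), np.float64(0.0002047822927584448)])
S hood [ 254  198   88   63 2922] 0.09553800188194488 [0.08927646 0.0977082 ]
((0.5472109913825989, -0.05502799153327942), (0.13420698046684265, 0.10298358649015427), 83.41328
[... 162 characters left out ...]
1, -0.061, 0.074]]
S post 515 [[0.357, -0.101, 0.016], [0.418, -0.047, 0.039], [0.439, 0.023, 0.125]]
S box 680 [[0.391, -0.048, 0.017], [0.411, -0.005, 0.025], [0.433, 0.018, 0.03]]
T hood [ 240  189   64   51 2513] 0.09538208450760638 [0.09246977 0.09821747]
((0.5471423268318176, -0.05778386443853378), (0.1326928734779358, 0.10022805631160736), 83.04691314697266)
T iris 296 [[0.589, -0.287, 0.015], [0.605, -0.259, 0.041], [0.622, -0.239, 0.11]]
T bottle 175 [[0.769, -0.095, 0.018], [0.777, -0.082, 0.053], [0.791, -0.066, 0.076]]
T post 113 [[0.409, -0.07, 0.023], [0.423, -0.061, 0.052], [0.44, -0.046, 0.057]]
T box 325 [[0.393, -0.029, 0.021], [0.412, -0.009, 0.024], [0.434, 0.012, 0.028]]
```

Run:
```python
from h import *
S=load("scene0.npz");T=load("top0.npz")
a=cv2.resize(S["color"][140:290,240:440],None,fx=2.6,fy=2.6,interpolation=2)
b=cv2.resize(T["color"][170:290,215:385],None,fx=3,fy=3,interpolation=2)
h=max(a.shape[0],b.shape[0])
o=cv2.resize(a,None,fx=.5,fy=.5);cv2.imwrite("pics/crop.png",np.vstack([cv2.resize(a,(400,300)),cv2.resize(b,(400,282))])[:,:,::-1])
```

```text
(no output)
```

View pics/crop.png

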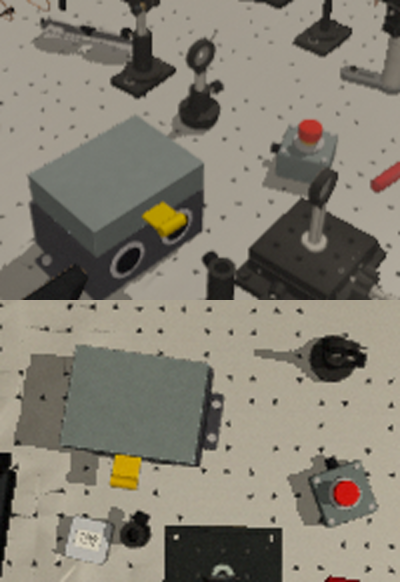

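The crop confirms this: the hood is shut, the plug is slightly pressed, and the iris ring (upper picture, about (203,55)) stands clear. Next I check for tall obstacles and plan the path.

```bash
cat >> h.py <<'E'
from scipy.spatial.transform import Rotation as Ro
def togo(targets, yaw_world=None):
    o=status.get_obs(); R=Ro.from_rotvec(o["orientation"]).as_matrix(); p=np.array(o["tcp_pos"])
    print("t",round(o["clock"],2),"tcp",p.round(4),"yaxis deg",np.degrees(np.arctan2(R[1,1],R[0,1])).round(2),"z",R[:,2].round(3),"F",np.round(o["contact_force"],1),"w",round(o["grip_width"],4))
    for t in targets: print((R.T@(np.array(t)-p)*100).round(2))
    if yaw_world is not None: print("yaw",-(((yaw_world-np.degrees(np.arctan2(R[1,1],R[0,1]))+90)%180)-90))
E
python3 - <<'E'
from h import *
for n in("scene","top"):
    f=load(n+"0.npz");X=cloud(f)[f["depth"]>0]
    for x0 in np.arange(.2,.9,.1):
        r=[]
        for y0 in np.arange(-.5,.6,.1):
            q=X[(X[:,0]>x0)&(X[:,0]<x0+.1)&(X[:,1]>y0)&(X[:,1]<y0+.1)&(X[:,2]<.9)];r.append(round(float(np.percentile(q[:,2],99)),2) if len(q)>5 else -1)
        print(n,round(x0,1),r)
a=np.radians([75,65,57,50,43,36,30,24,18,12,6,0,-6,-12,-18,-24,-30])
togo([(.169,.654,.46)]+[(r*np.cos(t),r*np.sin(t),.46) for t,r in zip(a,np.interp(a,[-.52,1.31],[.538,.66]))])
E
```

```text
scene 0.2 [0.01, 0.02, 0.02, 0.03, 0.0, 0.18, -1, -1, -1, -1, -1]
scene 0.3 [0.04, 0.04, 0.04, 0.13, 0.04, 0.18, 0.03, -1, 0.24, -1, -1]
scene 0.4 [0.19, 0.0, 0.06, 0.1, 0.1, 0.15, 0.15, 0.15, 0.24, -1, -1]
scene 0.5 [0.21, 0.0, 0.04, 0.46, 0.1, 0.1, 0.04, 0.05, 0.24, 0.12, -1]
scene 0.6 [0.02, 0.01, 0.16, 0.46, 0.4, 0.24, 0.0, 0.03, 0.24, 0.13, -1]
scene 0.7 [0.29, 0.39, 0.42, 0.42, 0.07, 0.24, 0.11, 0.05, 0.05, -1, -1]
scene 0.8 [0.19, 0.07, 0.3, 0.38, 0.04, 0.25, 0.12, 0.07, 0.07, -1, -1]
top 0.2 [0.01, 0.02, 0.02, 0.03, 0.0, 0.18, 0.02, 0.03, 0.03, 0.03, 0.03]
top 0.3 [0.04, 0.04, 0.04, 0.13, 0.02, 0.18, 0.03, 0.23, 0.24, 0.21, 0.04]
top 0.4 [0.18, 0.0, 0.06, 0.1, 0.1, 0.15, 0.15, 0.15, 0.24, 0.24, 0.09]
top 0.5 [0.66, 0.0, 0.9, 0.9, 0.1, 0.1, 0.06, 0.07, 0.24, 0.21, 0.07]
top 0.6 [0.01, 0.01, 0.7, 0.78, 0.4, 0.01, 0.01, 0.04, 0.24, 0.25, 0.18]
top 0.7 [0.27, 0.5, 0.58, 0.64, 0.08, 0.23, 0.06, 0.05, 0.09, 0.09, 0.06]
top 0.8 [0.15, 0.07, 0.31, 0.31, 0.04, 0.25, 0.11, 0.07, 0.07, 0.23, 0.17]
t 0.1 tcp [0.1687 0.653  0.2554] yaxis deg 75.52 z [-0.    -0.002 -1.   ] F [-0.  -0.5 -0. ] w 0.0858
[-1.000e-02  7.000e-02 -2.046e+01]
[ -0.6   -1.49 -20.46]
[-11.84  -3.74 -20.45]
[-20.3   -6.89 -20.45]
[-27.18 -10.55 -20.44]
[-33.48 -14.98 -20.43]
[-39.11 -20.07 -20.42]
[-43.35 -24.91 -20.41]
[-47.02 -30.11 -20.4 ]
[-50.08 -35.6  -20.39]
[-52.51 -41.32 -20.38]
[-54.3  -47.2  -20.37]
[-55.45 -53.16 -20.36]
[-55.95 -59.14 -20.35]
[-55.82 -65.06 -20.34]
[-55.07 -70.87 -20.33]
[-53.73 -76.49 -20.32]
[-51.84 -81.88 -20.31]
```

Run:
```python
from h import *
for n in("scene","top"):
    f=load(n+"0.npz");X=cloud(f)[f["depth"]>0]
    q=X[(X[:,0]>.35)&(X[:,0]<.85)&(X[:,1]>-.45)&(X[:,1]<.15)&(X[:,2]>.2)]
    k=np.round(q/.05).astype(int);u,c=np.unique(k,axis=0,return_counts=True)
    print(n,[(*(a*5).tolist(),int(b)) for a,b in zip(u,c) if b>3 and a[0]*5<75])
```

```text
scene [(60, -15, 45, 46), (60, -10, 40, 175), (60, -10, 45, 164), (65, -10, 35, 61), (65, -10, 40, 99), (65, -5, 30, 183), (65, -5, 35, 188), (65, 0, 30, 6), (70, -5, 30, 6), (70, 0, 20, 32), (70, 0, 25, 225), (70, 0, 30, 37), (70, 5, 20, 47)]
top [(50, -25, 90, 312), (50, -20, 90, 674), (50, -20, 95, 131), (50, -20, 100, 5499), (50, -15, 90, 458), (50, -15, 95, 1106), (55, -25, 75, 415), (55, -25, 80, 840), (55, -25, 85, 1707), (55, -25, 90, 720), (55, -20, 55, 12), (55, -20, 60, 159), (55, -20, 65, 228), (55, -20, 70, 333), (55, -20, 75, 88), (55, -20, 90, 794), (55, -15, 55, 18), (60, -20, 60, 8), (60, -20, 75, 25), (60, -20, 80, 46), (60, -15, 45, 56), (60, -15, 50, 112), (60, -15, 55, 104), (60, -10, 40, 48), (60, -10, 45, 52), (65, -20, 65, 88), (65, -20, 70, 163), (65, -20, 75, 282), (65, -15, 70, 62), (65, -10, 35, 27), (65, -10, 40, 52), (65, -5, 30, 49), (65, -5, 35, 59), (70, -30, 50, 16), (70, -30, 55, 9), (70, -30, 60, 55), (70, -30, 65, 6), (70, -25, 65, 89), (70, -25, 70, 67), (70, -20, 50, 22), (70, -20, 55, 66), (70, -20, 60, 98), (70, -20, 65, 22), (70, -15, 60, 25), (70, -15, 65, 42), (70, -10, 65, 18), (70, -5, 30, 18), (70, 0, 20, 14), (70, 0, 25, 84), (70, 0, 30, 8), (70, 5, 20, 6)]
```

Request:
send_rows --steps '[{"dz": -6, "gripper": 1}, {"dz": -12}, {"dz": -18}, {"dz": -20}, {"dz": -20}]'

```text
validation failed for argument at $.st...
```

Request:
send_rows --steps '[{"dx": 0, "dy": 0, "dz": -6, "yaw": 0, "gripper": 1}, {"dx": 0, "dy": 0, "dz": -12, "yaw": 0, "gripper": 1}, {"dx": 0, "dy": 0, "dz": -18, "yaw": 0, "gripper": 1}, {"dx": 0, "dy": 0, "dz": -20, "yaw": 0, "gripper": 1}]'

```text
clock: 0.6
tcp_pos: [0.1691, 0.6543, 0.461]
orientation: [0.396, 3.116, 0.01]
contact_force: [0.3, 1.2, -0.3]
grip_width: 0.0855
gripper_force: 0.0
```

Request:
send_rows --steps '[{"dx": -6, "dy": -1.8, "dz": 0, "yaw": 0, "gripper": 1}, {"dx": -11.8, "dy": -3.7, "dz": 0, "yaw": 0, "gripper": 1}, {"dx": -17, "dy": -5.6, "dz": 0, "yaw": 0, "gripper": 1}, {"dx": -22, "dy": -7.8, "dz": 0, "yaw": 0, "gripper": 1}, {"dx": -27, "dy": -10.5, "dz": 0, "yaw": 0, "gripper": 1}]'

```text
clock: 1.23
tcp_pos: [0.4051, 0.4831, 0.4556]
orientation: [-0.396, -3.116, 0.001]
contact_force: [0.6, 0.7, -0.8]
grip_width: 0.0853
gripper_force: 0.0
```

Run:
```python
from h import *
togo([(.5,.32,.46),(.51,.15,.46),(.47,.03,.3),(.46,-.09,.3),(.4655,-.27,.2)])
```

```text
t 1.23 tcp [0.4051 0.4831 0.4556] yaxis deg 75.53 z [-0.001 -0.001 -1.   ] F [ 0.6  0.7 -0.8] w 0.0853
[-13.26 -13.42  -0.43]
[-18.48 -29.63  -0.42]
[-17.61 -42.24  15.59]
[-19.64 -54.11  15.61]
[-24.67 -71.39  25.62]
```

Request:
send_rows --steps '[{"dx": -4, "dy": -4.5, "dz": 0, "yaw": 0, "gripper": 1}, {"dx": -8, "dy": -9, "dz": 0, "yaw": 0, "gripper": 1}, {"dx": -12, "dy": -13, "dz": 0, "yaw": 0, "gripper": 1}, {"dx": -15, "dy": -18, "dz": 0, "yaw": 0, "gripper": 1}, {"dx": -17, "dy": -24, "dz": 0, "yaw": 0, "gripper": 1}]'

```text
clock: 1.85
tcp_pos: [0.509, 0.2083, 0.4555]
orientation: [-0.397, -3.116, 0.002]
contact_force: [0.7, -0.9, 0.4]
grip_width: 0.0855
gripper_force: 0.0
```

Request:
send_rows --steps '[{"dx": -0.5, "dy": -6, "dz": 0, "yaw": 0, "gripper": 1}, {"dx": -1, "dy": -12, "dz": 0, "yaw": 0, "gripper": 1}, {"dx": -1.3, "dy": -18, "dz": 0.5, "yaw": 0, "gripper": 1}, {"dx": -1, "dy": -21.5, "dz": 5.5, "yaw": 0, "gripper": 0.5}, {"dx": -1.5, "dy": -24, "dz": 11, "yaw": 0, "gripper": 0}]'

```text
clock: 2.48
tcp_pos: [0.4624, -0.0277, 0.3457]
orientation: [0.398, 3.114, 0.003]
contact_force: [1.2, 0.5, -0.9]
grip_width: 0.0516
gripper_force: 0.0
```

Run:
```python
from h import *
togo([(.455,-.09,.25),(.4655,-.27,.2)])
```

```text
t 2.48 tcp [ 0.4624 -0.0277  0.3457] yaxis deg 75.42 z [ 0.002  0.001 -1.   ] F [ 1.2  0.5 -0.9] w 0.0516
[-0.84 -6.23  9.56]
[ -6.37 -23.4   14.53]
```

Request:
send_rows --steps '[{"dx": -1, "dy": -5, "dz": 3.5, "yaw": 0, "gripper": 0}, {"dx": -2, "dy": -10, "dz": 7, "yaw": 0, "gripper": 0}, {"dx": -3.5, "dy": -15, "dz": 9, "yaw": 0, "gripper": 0}, {"dx": -5, "dy": -20, "dz": 11, "yaw": 0, "gripper": 0}, {"dx": -6.4, "dy": -23.4, "dz": 14, "yaw": 0, "gripper": 0}]'

```text
clock: 3.1
tcp_pos: [0.4663, -0.2711, 0.206]
orientation: [0.399, 3.115, -0.001]
contact_force: [1.2, -0.2, 0.2]
grip_width: 0.0002
gripper_force: 0.0
```

Run:
```python
from h import *
f=grab("wrist","w1"); print((-f["R"].T@f["t"]).round(3))
togo([(.4655,-.2697,.12)])
```

```text
[ 0.397 -0.253  0.324]
t 3.15 tcp [ 0.4643 -0.2743  0.2023] yaxis deg 75.23 z [-0.004 -0.003 -1.   ] F [-0.5 -3.6 -1.7] w 0.0004
[-0.03  0.51  8.23]
```

View pics/w1.png

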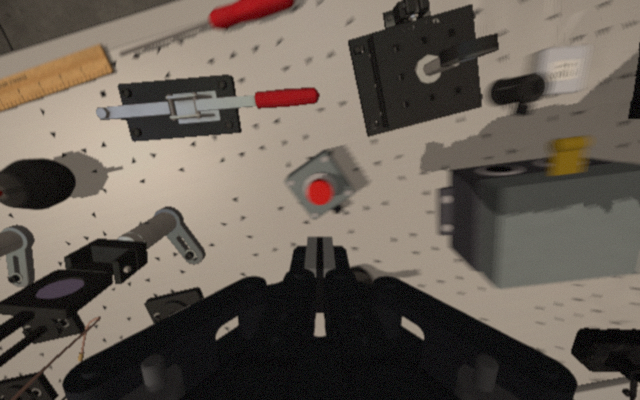

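The wrist view shows the red plug at (319,191), the closed fingertips at (320,240) and the housing at right. Next I triangulate the plug across views.

Request:
send_rows --steps '[{"dx": 0, "dy": 0, "dz": 5, "yaw": 0, "gripper": 0}, {"dx": 0, "dy": 0, "dz": 7, "yaw": 0, "gripper": 0}, {"dx": 0, "dy": 0, "dz": 7, "yaw": 0, "gripper": 0}]'

```text
clock: 3.52
tcp_pos: [0.4652, -0.2679, 0.1347]
orientation: [-0.396, -3.113, -0.001]
contact_force: [0.3, -0.0, 1.3]
grip_width: -0.0001
gripper_force: 0.0
```

Run:
```python
from h import *
f=grab("wrist","w2"); T=load("top0.npz"); S=load("scene0.npz")
c,st,m=cen(hue(f,172,8,roi=(220,60,420,300))); ct=cen(hue(T,172,8,roi=(340,235,380,270)))[0]
print(c,st); X=cloud(f)[m]; z=np.percentile(X[:,2],90);print(z,X[abs(X[:,2]-z)<.003].mean(0))
print(tri((f,T),(c,ct)),plane(f,*c,.059),plane(T,*ct,.059))
togo([(.4655,-.2697,.078)])
```

```text
[270.70274725  93.71868132] [ 229   81   86   27 1820]
0.0458030802434754 [ 0.37030828 -0.27952022  0.04469289]
(array([ 0.45481759, -0.18865181,  0.7301548 ]), [np.float64(0.003298176104079477), np.float64(0.003298176104079425)]) [ 0.37273434 -0.27685301  0.059     ] [ 0.46517968 -0.26905619  0.059     ]
t 3.58 tcp [ 0.466  -0.2684  0.136 ] yaxis deg 75.51 z [-0.001  0.    -1.   ] F [-0.2  0.3  0.2] w -0.0002
[ 0.01 -0.14  5.8 ]
```

Run:
```python
from h import *
f=load("w2.npz"); T=load("top0.npz")
c,st,m=cen(hue(f,172,8,roi=(260,130,400,320))); ct=cen(hue(T,172,8,roi=(340,235,380,270)))[0]
print(c,st); X=cloud(f)[m]; z=np.percentile(X[:,2],90);print(z,X[abs(X[:,2]-z)<.003].mean(0))
print(tri((f,T),(c,ct)),plane(f,*c,.059),plane(T,*ct,.059))
```

```text
[318.88617886 218.69105691] [302 201  35  37 984]
0.06030726724762639 [ 0.46440701 -0.26808706  0.05932331]
(array([ 0.4651931 , -0.26893947,  0.05565547]), [np.float64(0.0004989939494462059), np.float64(0.0004989939494462716)]) [ 0.46397494 -0.26813389  0.059     ] [ 0.46517968 -0.26905619  0.059     ]
```

Request:
send_rows --steps '[{"dx": 0, "dy": 0, "dz": 3, "yaw": 0, "gripper": 0}, {"dx": 0, "dy": 0, "dz": 4.5, "yaw": 0, "gripper": 0}, {"dx": 0, "dy": 0, "dz": 5.2, "yaw": 0, "gripper": 0}, {"dx": 0, "dy": 0, "dz": 5.5, "yaw": 0, "gripper": 0}, {"dx": 0, "dy": 0, "dz": 5.7, "yaw": 0, "gripper": 0}]'

```text
clock: 4.2
tcp_pos: [0.4666, -0.2685, 0.0799]
orientation: [0.396, 3.116, 0.001]
contact_force: [-1.7, 2.4, 5.1]
grip_width: -0.0001
gripper_force: 2.4
```

Contact is at 5 N, so the plug is sliding. I push on to the stop.

Request:
send_rows --steps '[{"dx": 0, "dy": 0, "dz": 0.2, "yaw": 0, "gripper": 0}, {"dx": 0, "dy": 0, "dz": 0.4, "yaw": 0, "gripper": 0}, {"dx": 0, "dy": 0, "dz": 0.5, "yaw": 0, "gripper": 0}, {"dx": 0, "dy": 0, "dz": 0.6, "yaw": 0, "gripper": 0}, {"dx": 0, "dy": 0, "dz": 0.6, "yaw": 0, "gripper": 0}]'

```text
clock: 4.82
tcp_pos: [0.4667, -0.2687, 0.0767]
orientation: [0.397, 3.115, 0.004]
contact_force: [-12.5, 9.0, 44.4]
grip_width: -0.0001
gripper_force: 22.1
```

Request:
send_rows --steps '[{"dx": 0, "dy": 0, "dz": -0.6, "yaw": 0, "gripper": 0}, {"dx": 0, "dy": 0, "dz": -5, "yaw": 0, "gripper": 0}, {"dx": 0, "dy": 4, "dz": -11, "yaw": 0, "gripper": 0.5}, {"dx": 0, "dy": 10, "dz": -12, "yaw": 0, "gripper": 0.5}, {"dx": 0, "dy": 16, "dz": -12, "yaw": 0, "gripper": 0.5}]'

```text
clock: 5.45
tcp_pos: [0.5075, -0.1151, 0.195]
orientation: [0.398, 3.111, 0.0]
contact_force: [0.5, -0.5, 0.3]
grip_width: 0.0429
gripper_force: 0.0
```

Run:
```python
from h import *
f=grab("top");X=cloud(f);c,st,m=cen(hue(f,172,8,roi=(340,235,380,270)));x=X[m];print(c,st,np.percentile(x[:,2],[50,90]))
togo([(.470,-.048,.17)],83)
```

```text
[361.42 251.94] [356 247  12  11 100] [0.05076264 0.05296715]
t 5.5 tcp [ 0.5097 -0.1046  0.1937] yaxis deg 76.13 z [ 0.003  0.005 -1.   ] F [ 1.9  6.9 -1.1] w 0.0426
[5.21 4.53 2.39]
yaw -6.874731874210724
```

Request:
send_rows --steps '[{"dx": 2.6, "dy": 2.7, "dz": 0, "yaw": -4, "gripper": 0.5}, {"dx": 5.2, "dy": 5.4, "dz": 0, "yaw": -7.4, "gripper": 0.5}, {"dx": 5.2, "dy": 5.4, "dz": 0, "yaw": -7.4, "gripper": 0.5}, {"dx": 5.2, "dy": 5.4, "dz": 0, "yaw": -7.4, "gripper": 0.5}]'

```text
clock: 6.0
tcp_pos: [0.4695, -0.0514, 0.1934]
orientation: [0.195, 3.134, -0.0]
contact_force: [-0.1, 0.0, 0.4]
grip_width: 0.0427
gripper_force: 0.0
```

Run:
```python
from h import *
f=grab("wrist","w3");T=load("top0.npz");S=load("scene0.npz")
togo([(.47,-.048,.12)],83)
c,st,m=cen(hue(f,20,35));X=cloud(f);print(c,st,np.percentile(X[m],[2,50,98],axis=0).round(4))
p=X[m];print(cv2.minAreaRect(p[:,:2].astype(np.float32)))
ct=cen(hue(T,20,35,roi=(255,230,285,255)))[0];print(tri((f,T),(c,ct)))
```

```text
t 6.05 tcp [ 0.4696 -0.0518  0.1934] yaxis deg 82.83 z [ 0.001 -0.001 -1.   ] F [-0.2 -0.1  0.5] w 0.0426
[0.01 0.38 7.34]
yaw -0.17492716882512127
[324.56296992 217.88157895] [ 309  200   32   36 1064] [[ 0.4656 -0.0618  0.0805]
 [ 0.4815 -0.0484  0.0825]
 [ 0.4975 -0.0356  0.0869]]
((0.45185956358909607, -0.038865990936756134), (0.03307947888970375, 0.10198933631181717), 76.1661376953125)
(array([ 0.48212547, -0.04934732,  0.07935747]), [np.float64(0.0007989201408944291), np.float64(0.0007989201408944328)])
```

View pics/w3.png

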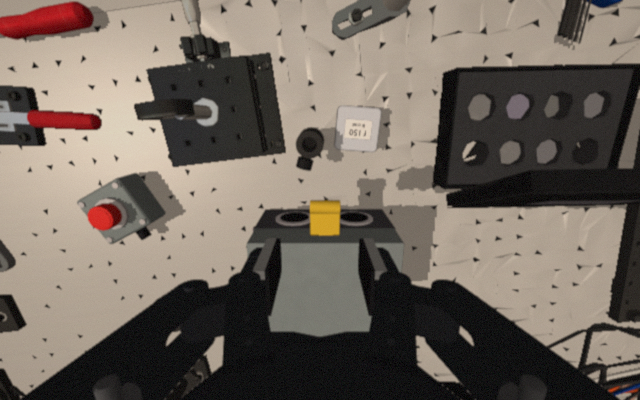

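The picture shows the handle at (325,218) between the open fingers, square to the gripper; the post holder (308,142) and optic box (358,128) are clear in front. I descend and pinch.

Request:
send_rows --steps '[{"dx": 0, "dy": 0.4, "dz": 4, "yaw": 0, "gripper": 0.5}, {"dx": 0, "dy": 0.4, "dz": 8, "yaw": 0, "gripper": 0.5}, {"dx": 0, "dy": 0.4, "dz": 10.5, "yaw": 0, "gripper": 0.5}, {"dx": 0, "dy": 0.4, "dz": 10.7, "yaw": 0, "gripper": 0.5}, {"dx": 0, "dy": 0.4, "dz": 10.7, "yaw": 0, "gripper": 0.2}]' --force 40

```text
clock: 6.68
tcp_pos: [0.4701, -0.0474, 0.0868]
orientation: [0.196, 3.135, 0.0]
contact_force: [0.7, 17.8, 0.2]
grip_width: 0.0255
gripper_force: 10.4
```

Request:
send_rows --steps '[{"dx": 0, "dy": 0, "dz": 0, "yaw": 0, "gripper": 0.2}, {"dx": 0, "dy": 0, "dz": 0, "yaw": 0, "gripper": 0.2}, {"dx": 0, "dy": 0, "dz": 0, "yaw": 0, "gripper": 0.2}]' --force 40

```text
clock: 7.05
tcp_pos: [0.4701, -0.0469, 0.0869]
orientation: [0.194, 3.134, 0.0]
contact_force: [0.8, 0.3, -0.2]
grip_width: 0.0247
gripper_force: 39.5
```

Request:
send_rows --steps '[{"dx": -0.2, "dy": 0, "dz": -1.2, "yaw": 0, "gripper": 0.2}, {"dx": -0.6, "dy": 0, "dz": -2.4, "yaw": 0, "gripper": 0.2}, {"dx": -1.3, "dy": 0, "dz": -4.15, "yaw": 0, "gripper": 0.2}, {"dx": -2.3, "dy": 0, "dz": -5.75, "yaw": 0, "gripper": 0.2}, {"dx": -3.5, "dy": 0, "dz": -7.2, "yaw": 0, "gripper": 0.2}]' --force 40

```text
clock: 7.68
tcp_pos: [0.5041, -0.051, 0.1591]
orientation: [-0.194, -3.135, -0.0]
contact_force: [6.9, 0.8, -12.2]
grip_width: 0.025
gripper_force: 39.9
```

Request:
send_rows --steps '[{"dx": -1.4, "dy": 0, "dz": -1.2, "yaw": 0, "gripper": 0.2}, {"dx": -3, "dy": 0, "dz": -2.2, "yaw": 0, "gripper": 0.2}, {"dx": -4.7, "dy": 0, "dz": -3, "yaw": 0, "gripper": 0.2}, {"dx": -6.5, "dy": 0, "dz": -3.5, "yaw": 0, "gripper": 0.2}, {"dx": -6.5, "dy": 0, "dz": -3.5, "yaw": 0, "gripper": 0.2}]' --force 40

```text
clock: 8.3
tcp_pos: [0.5685, -0.059, 0.1938]
orientation: [-0.194, -3.134, -0.0]
contact_force: [-2.2, 2.5, 4.2]
grip_width: 0.025
gripper_force: 41.6
```

Run:
```python
from h import *
f=grab("scene","s2"); togo([])
```

```text
t 8.35 tcp [ 0.5682 -0.0589  0.1937] yaxis deg 82.92 z [-0.001  0.    -1.   ] F [-2.   1.7  3.6] w 0.0242
```

View pics/s2.png

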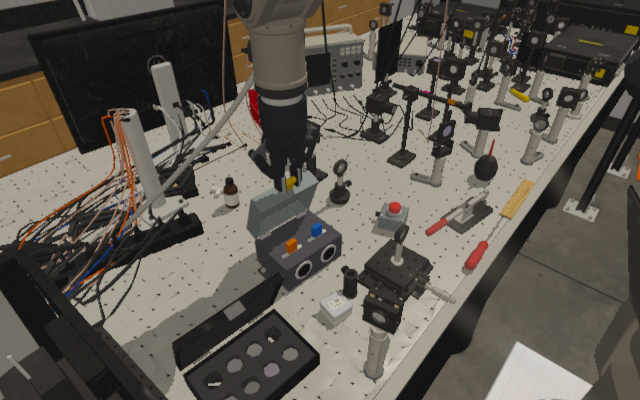

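The picture shows the flap most of the way up in the gripper, the orange tab at (291,244) in the left slot, blue at (317,231), and the hose behind the arm.

Request:
send_rows --steps '[{"dx": -1, "dy": 0, "dz": -0.15, "yaw": 0, "gripper": 0.2}, {"dx": -2, "dy": 0, "dz": -0.2, "yaw": 0, "gripper": 0.2}, {"dx": -3, "dy": 0, "dz": -0.2, "yaw": 0, "gripper": 0.2}, {"dx": -4, "dy": 0, "dz": -0.1, "yaw": 0, "gripper": 0.2}, {"dx": -5, "dy": 0, "dz": 0.05, "yaw": 0, "gripper": 0.2}]' --force 40

```text
clock: 8.98
tcp_pos: [0.6177, -0.065, 0.1936]
orientation: [-0.194, -3.135, -0.002]
contact_force: [-3.3, 1.9, 3.5]
grip_width: 0.0247
gripper_force: 43.8
```

Request:
send_rows --steps '[{"dx": -0.5, "dy": 0, "dz": 0, "yaw": 0, "gripper": 0.2}, {"dx": -0.5, "dy": 0, "dz": 0, "yaw": 0, "gripper": 0.2}, {"dx": -0.5, "dy": 0, "dz": 0, "yaw": 0, "gripper": 0.5}, {"dx": -0.5, "dy": 0, "dz": 0, "yaw": 0, "gripper": 0.5}, {"dx": -0.5, "dy": 0, "dz": -1.5, "yaw": 0, "gripper": 0.5}]'

```text
clock: 9.6
tcp_pos: [0.6226, -0.0661, 0.2074]
orientation: [-0.195, -3.134, 0.001]
contact_force: [1.2, -0.2, 0.9]
grip_width: 0.0428
gripper_force: 0.0
```

Request:
send_rows --steps '[{"dx": 0, "dy": 0, "dz": -3, "yaw": 0, "gripper": 0.5}, {"dx": 0, "dy": 0, "dz": -5, "yaw": 0, "gripper": 0.5}, {"dx": 5, "dy": 0, "dz": -5, "yaw": 0, "gripper": 0.5}, {"dx": 9, "dy": 2, "dz": -5, "yaw": 0, "gripper": 0.5}, {"dx": 9, "dy": 2, "dz": -5, "yaw": 0, "gripper": 0.5}]'

```text
clock: 10.22
tcp_pos: [0.5346, -0.0335, 0.2586]
orientation: [-0.191, -3.136, -0.004]
contact_force: [0.7, 0.3, 0.5]
grip_width: 0.0423
gripper_force: 0.0
```

Run:
```python
from h import *
f=grab("wrist","w4"); s=grab("scene","s3"); t=grab("top","t3"); togo([])
for n,g,roi in(("w",f,None),("s",s,(260,200,340,270)),("t",t,(230,180,310,250))):
    X=cloud(g)
    for k,lo,hi in(("or",6,17),("bl",100,125)):
        m=hue(g,lo,hi,150,80,roi)&(X[...,2]>.05)&(X[...,2]<.12)&(abs(X[...,0]-.53)<.08)&(abs(X[...,1]+.055)<.08)
        if m.sum()<5: print(n,k,"none");continue
        c,st,mm=cen(m);x=X[mm];z=np.percentile(x[:,2],90);q=x[abs(x[:,2]-z)<.004]
        print(n,k,c.round(1),st,z.round(4),q.mean(0).round(4),cv2.minAreaRect(q[:,:2].astype(np.float32)))
# flap handle
    c,st,mm=cen(hue(g,20,35,120,80,(255,120,345,230) if n!="w" else None));print(n,"yel",c,st,np.median(X[mm],0))
```

```text
t 10.38 tcp [ 0.5375 -0.0354  0.2588] yaxis deg 82.9 z [ 0.002 -0.    -1.   ] F [ 0.7 -0.6  0.3] w 0.0425
w or [328.1 185.9] [319 179  19  14 237] 0.0853 [ 0.5342 -0.0235  0.0844] ((0.5343982577323914, -0.02340814098715782), (0.01831875927746296, 0.01034310832619667), 83.03668212890625)
w bl [271.  185.8] [262 180  18  12 201] 0.0854 [ 0.5268 -0.0847  0.0844] ((0.5268998742103577, -0.08507010340690613), (0.018652014434337616, 0.010154496878385544), 82.30769348144531)
w yel [293.80931744 314.1148429 ] [277 299  33  31 923] [ 0.61420181 -0.06459478  0.18563978]
s or [290.9 245.3] [285 238  12  16 136] 0.084 [ 0.5335 -0.0215  0.083 ] ((0.533862829208374, -0.022170107811689377), (0.02067849040031433, 0.010557916946709156), 85.78646850585938)
s bl [316.4 229.4] [311 223  11  14 115] 0.0839 [ 0.5259 -0.0833  0.083 ] ((0.5265346765518188, -0.08380656689405441), (0.01943608932197094, 0.009800536558032036), 80.95800018310547)
s yel [269.34545455 175.82727273] [264 167  14  17 110] [ 0.61554853 -0.05498006  0.17207539]
t or [259.8 220.6] [256 219   8   4  29] 0.0853 [ 0.5326 -0.0287  0.0836] ((0.5322057604789734, -0.02787371352314949), (0.006970054004341364, 0.013738575391471386), 1.5836323499679565)
t bl [284.7 223.4] [281 221   9   6  42] 0.0846 [ 0.5271 -0.0872  0.0832] ((0.5276075601577759, -0.08712494373321533), (0.009472455829381943, 0.016331693157553673), 1.0015876293182373)
t yel [272.93670886 176.35443038] [266 173  14   8  79] [ 0.61639918 -0.06756175  0.18789502]
```

Run:
```python
from h import *
togo([(.534,-.0235,.13),(.534,-.0235,.0865)],83)
print(np.round(status.get_obs()["joints"],2))
# iris: from several frames
for n in("scene0","top0","s3","t3","w1"):
    f=load(n+".npz");X=cloud(f)
    q=X[(abs(X[...,0]-.605)<.05)&(abs(X[...,1]+.262)<.05)&(f["depth"]>0)]
    r=q[(q[:,2]>.075)&(q[:,2]<.118)]; b=q[(q[:,2]>.004)&(q[:,2]<.03)]
    if len(r)<20: print(n,len(r)); continue
    c=r[:,:2].mean(0);u,s,v=np.linalg.svd(r[:,:2]-c,full_matrices=False)
    print(n,len(r),r.mean(0).round(4),np.percentile(r,[2,98],axis=0).round(4).tolist(),"dir",np.degrees(np.arctan2(v[0,1],v[0,0])).round(1),(s/np.sqrt(len(r))).round(4),cv2.minAreaRect(r[:,:2].astype(np.float32)),"base",np.percentile(b,[2,98],axis=0).round(3).tolist())
```

```text
t 10.38 tcp [ 0.5375 -0.0354  0.2588] yaxis deg 82.9 z [ 0.002 -0.    -1.   ] F [ 0.7 -0.6  0.3] w 0.0425
[ 0.53  1.13 12.88]
[ 0.54  1.13 17.23]
yaw -0.09691807649539896
[-0.55  0.28  0.61  1.91 -0.19  1.01  1.59]
scene0 185 [ 0.6069 -0.2555  0.0941] [[0.6013, -0.2746, 0.0767], [0.6139, -0.2383, 0.1106]] dir 78.8 [0.0111 0.0024] ((0.607341468334198, -0.25779271125793457), (0.040936801582574844, 0.011372542008757591), 79.8949966430664) base [[0.585, -0.278, 0.005], [0.63, -0.233, 0.029]]
top0 99 [ 0.6077 -0.2594  0.0992] [[0.6026, -0.2792, 0.0771], [0.6143, -0.2416, 0.1123]] dir -100.2 [0.0109 0.0027] ((0.6085333824157715, -0.2623772919178009), (0.04257799685001373, 0.009456603787839413), 81.57569122314453) base [[0.584, -0.281, 0.006], [0.633, -0.236, 0.025]]
s3 184 [ 0.6069 -0.2554  0.0944] [[0.6014, -0.2747, 0.076], [0.6141, -0.238, 0.1113]] dir 79.9 [0.0114 0.0024] ((0.6078728437423706, -0.2589965760707855), (0.04364708438515663, 0.01076333224773407), 82.84866333007812) base [[0.584, -0.279, 0.005], [0.63, -0.231, 0.029]]
t3 98 [ 0.6077 -0.2592  0.099 ] [[0.6022, -0.277, 0.0767], [0.6142, -0.2416, 0.1108]] dir -100.4 [0.0107 0.0027] ((0.6084657907485962, -0.2611900568008423), (0.04030977934598923, 0.009607314132153988), 81.39974975585938) base [[0.584, -0.281, 0.004], [0.633, -0.236, 0.023]]
w1 0
```

Request:
send_rows --steps '[{"dx": 0.5, "dy": 1.1, "dz": 5, "yaw": 0, "gripper": 0.5}, {"dx": 0.5, "dy": 1.1, "dz": 10, "yaw": 0, "gripper": 0.5}, {"dx": 0.5, "dy": 1.1, "dz": 11.5, "yaw": 0, "gripper": 0.5}, {"dx": 0.5, "dy": 1.1, "dz": 11.5, "yaw": 0, "gripper": 0.5}]'

```text
clock: 10.88
tcp_pos: [0.5333, -0.0243, 0.1427]
orientation: [-0.196, -3.135, 0.002]
contact_force: [-0.5, -0.0, 0.3]
grip_width: 0.0429
gripper_force: 0.0
```

Run:
```python
from h import *
f=grab("wrist","w5");T=load("w4.npz")
X=cloud(f);m=hue(f,6,17,150,80)&(X[...,2]>.05)&(X[...,2]<.12);c,st,mm=cen(m);x=X[mm];z=np.percentile(x[:,2],90);q=x[abs(x[:,2]-z)<.004]
print(c,st,z,q.mean(0),cv2.minAreaRect(q[:,:2].astype(np.float32)))
X4=cloud(T);m4=hue(T,6,17,150,80)&(X4[...,2]>.05)&(X4[...,2]<.12);print("tri",tri((f,T),(c,cen(m4)[0])))
togo([(*q.mean(0)[:2],.0865)],83)
```

```text
[320.84751204 225.84430177] [306 214  30  24 623] 0.08530406477604441 [ 0.53376958 -0.02345868  0.08451935] ((0.5341789722442627, -0.02365872636437416), (0.019106334075331688, 0.010271012783050537), 83.84227752685547)
tri (array([ 0.53650485, -0.0238218 ,  0.07145035]), [np.float64(0.00011510690566054255), np.float64(0.00011510690566051486)])
t 10.93 tcp [ 0.5341 -0.0242  0.1438] yaxis deg 82.86 z [ 0.001 -0.001 -1.   ] F [ 1.   0.4 -0.2] w 0.0429
[0.05 0.08 5.72]
yaw -0.14369520164025573
```

View pics/w5.png

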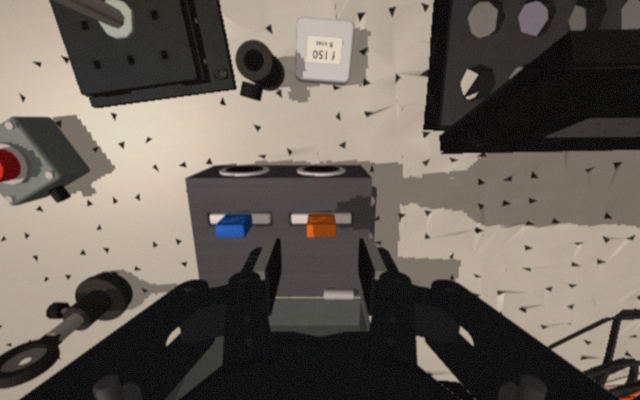

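The orange tab is at (321,226), centred between the fingers, and the flap stands behind it at (320,320). I grasp.

Request:
send_rows --steps '[{"dx": 0, "dy": 0.1, "dz": 3, "yaw": 0, "gripper": 0.5}, {"dx": 0, "dy": 0.1, "dz": 5, "yaw": 0, "gripper": 0.5}, {"dx": 0, "dy": 0.1, "dz": 5.7, "yaw": 0, "gripper": 0.5}, {"dx": 0, "dy": 0.1, "dz": 5.7, "yaw": 0, "gripper": 0.5}, {"dx": 0, "dy": 0.1, "dz": 5.7, "yaw": 0, "gripper": 0.1}]' --force 40

```text
clock: 11.55
tcp_pos: [0.5339, -0.0225, 0.087]
orientation: [0.194, 3.133, 0.001]
contact_force: [-0.7, 0.9, -0.1]
grip_width: 0.0256
gripper_force: 0.0
```

Request:
send_rows --steps '[{"dx": 0, "dy": 0, "dz": 0, "yaw": 0, "gripper": 0.1}, {"dx": 0, "dy": 0, "dz": 0, "yaw": 0, "gripper": 0.1}, {"dx": 0, "dy": 0, "dz": 0, "yaw": 0, "gripper": 0.1}]' --force 40

```text
clock: 11.92
tcp_pos: [0.5339, -0.0226, 0.0868]
orientation: [0.194, 3.134, 0.001]
contact_force: [-0.5, -0.5, 7.5]
grip_width: 0.0189
gripper_force: 42.4
```

Request:
send_rows --steps '[{"dx": 0, "dy": 0, "dz": -1, "yaw": 0, "gripper": 0.1}, {"dx": 0, "dy": 0, "dz": -2.5, "yaw": 0, "gripper": 0.1}, {"dx": 0, "dy": 0, "dz": -4, "yaw": 0, "gripper": 0.1}, {"dx": 0, "dy": 0, "dz": -6, "yaw": 0, "gripper": 0.1}, {"dx": 0, "dy": 0, "dz": -8, "yaw": 0, "gripper": 0.1}]' --force 40

```text
clock: 12.55
tcp_pos: [0.5326, -0.0224, 0.1671]
orientation: [-0.194, -3.135, -0.0]
contact_force: [0.5, 0.6, -0.9]
grip_width: 0.0192
gripper_force: 41.4
```

Request:
send_rows --steps '[{"dx": 0, "dy": 0, "dz": -1, "yaw": 0, "gripper": 0.1}, {"dx": 0, "dy": 0, "dz": -1, "yaw": 0, "gripper": 0.1}, {"dx": 0, "dy": 0, "dz": -1, "yaw": 0, "gripper": 0.1}]' --force 40

```text
clock: 12.92
tcp_pos: [0.5324, -0.0223, 0.1752]
orientation: [-0.194, -3.134, 0.0]
contact_force: [-0.6, 0.3, -0.0]
grip_width: 0.0192
gripper_force: 41.5
```

Run:
```python
from h import *
f=grab("scene","s4"); togo([(.53,-.15,.18),(.49,-.245,.16),(.549,-.248,.152)],80)
im=cv2.resize(f["color"][130:330,200:440],None,fx=2.5,fy=2.5,interpolation=2);cv2.imwrite("pics/s4c.png",im[:,:,::-1])
```

```text
t 12.97 tcp [ 0.5324 -0.0224  0.1751] yaxis deg 82.92 z [-0.001 -0.    -1.   ] F [ 0.2  0.4 -1. ] w 0.0193
[ -1.34 -12.7   -0.49]
[  1.46 -22.61   1.52]
[ -4.43 -22.19   2.31]
yaw 2.9237839394507716
```

View pics/s4c.png

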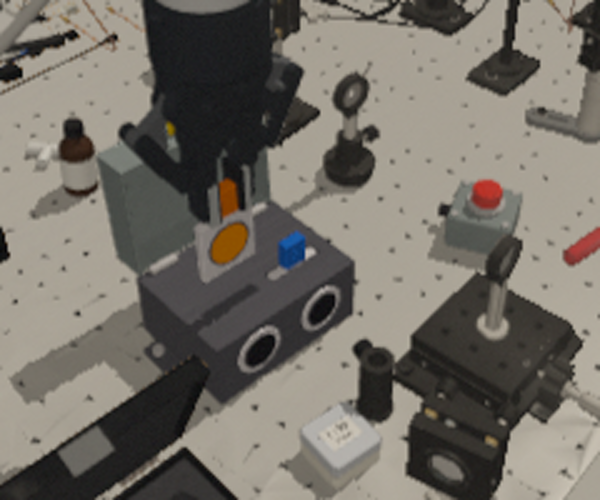

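The crop shows the amber filter upright in the fingers (window at (229,242)), the blue filter still in its slot, the flap up and the plug home.

Request:
send_rows --steps '[{"dx": 0, "dy": -4, "dz": 0, "yaw": 0, "gripper": 0.1}, {"dx": 0.3, "dy": -9, "dz": 0, "yaw": 0, "gripper": 0.1}, {"dx": 0, "dy": -14, "dz": 0, "yaw": 1, "gripper": 0.1}, {"dx": -2, "dy": -18.5, "dz": 0, "yaw": 2, "gripper": 0.1}, {"dx": -4, "dy": -22, "dz": 1, "yaw": 3, "gripper": 0.1}]' --force 40

```text
clock: 13.6
tcp_pos: [0.5455, -0.2481, 0.1656]
orientation: [0.28, 3.129, -0.001]
contact_force: [-0.1, 1.4, -0.7]
grip_width: 0.019
gripper_force: 41.5
```

Request:
send_rows --steps '[{"dx": -0.2, "dy": 0, "dz": 1, "yaw": 0, "gripper": 0.1}, {"dx": -0.3, "dy": 0, "dz": 2.2, "yaw": 0, "gripper": 0.1}, {"dx": -0.3, "dy": 0, "dz": 2.2, "yaw": 0, "gripper": 0.1}, {"dx": -0.3, "dy": 0, "dz": 2.2, "yaw": 0, "gripper": 0.1}]' --force 40

```text
clock: 14.1
tcp_pos: [0.5485, -0.2451, 0.1437]
orientation: [-0.274, -3.129, -0.001]
contact_force: [-0.0, 0.5, -0.6]
grip_width: 0.019
gripper_force: 41.5
```

Run:
```python
from h import *
s=grab("scene","s5");t=grab("top","t5");w=grab("wrist","w5b")
im=cv2.resize(s["color"][130:290,290:450],None,fx=3,fy=3,interpolation=2);wi=cv2.resize(w["color"],None,fx=.0+.5,fy=.5)
cv2.imwrite("pics/s5c.png",np.hstack([im,cv2.copyMakeBorder(wi,0,280,0,0,0)])[:,:,::-1])
X=cloud(s);m=hue(s,8,25,100,60,(290,130,450,290))&(X[...,2]>.06)&(X[...,2]<.15)&(abs(X[...,1]+.25)<.06)
print("orange pts",m.sum());x=X[m]
win=x[x[:,2]<.112];print("win",len(win),win.mean(0).round(4),np.percentile(win,[2,98],axis=0).round(4).tolist())
c,st,mm=cen(m&(X[...,2]<.112));print(c,st,"plane x.. ray", ray(s,*c))
P=X[(abs(X[...,0]-.55)<.04)&(abs(X[...,1]+.25)<.035)&(X[...,2]>.068)&(X[...,2]<.115)&(s["depth"]>0)]
cc=P.mean(0);u,sv,v=np.linalg.svd(P-cc,full_matrices=False);print("plate",len(P),cc.round(4),"normal",v[2].round(3),(sv/np.sqrt(len(P))).round(4),np.percentile(P,[2,98],axis=0).round(4).tolist())
togo([(.549,-.248,.143)],80)
```

```text
orange pts 165
win 108 [ 0.5447 -0.2435  0.0929] [[0.5419, -0.2584, 0.0776], [0.5478, -0.2293, 0.1078]]
[359.12037037 180.36111111] [354 174  11  14 108] plane x.. ray (array([0.14817378, 0.33018745, 0.60460243]), array([ 0.45841276, -0.66324264, -0.59158004]))
plate 301 [ 0.5464 -0.2399  0.0919] normal [ 0.974 -0.228  0.001] [0.0142 0.0134 0.0018] [[0.5411, -0.2644, 0.069], [0.5557, -0.2207, 0.1139]]
t 14.25 tcp [ 0.5487 -0.2458  0.1442] yaxis deg 79.96 z [ 0.001  0.    -1.   ] F [ 0.3  0.2 -0.4] w 0.0191
[-0.07 -0.21  0.12]
yaw -0.043661149121433596
```

View pics/s5c.png

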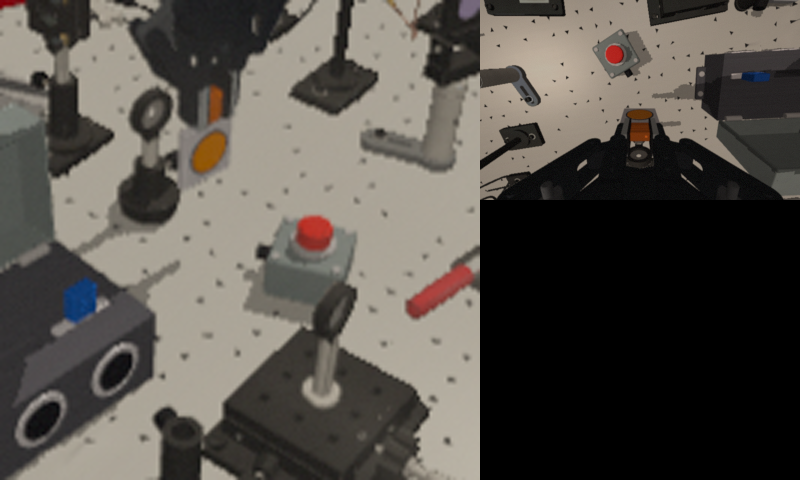

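The picture shows the filter upright in front of the iris ring (crop (151,110)) with its window at (209,152), the blue filter in its slot and the plug home. Measured offsets are about 60 mm in front, 3 mm or less sideways and about 2 mm in height.

```bash
python3 -c "
from bench import workorder
print(workorder.hand_in())"
```

```text
the job is handed in; nothing more can be done
None
```

I pressed the plug home, raised the flap to about 1.6 rad and drew out the amber filter. It is held upright about 60 mm in front of the iris, within about 3 mm of centre by my measurements, and the job is handed in (no verdict was returned).

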